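Nest the bowls and push the loaded board into the return bay

TASK

Clear up for the dish return: nest the middle bowl inside the big bowl that stands on the round wooden board, and then the small bowl inside the middle one. Then push the loaded board along the table, without lifting or tipping it, and ease it gently into the return bay until it bears on both rubber rollers; keep it pressed snugly against both for about half a second, and leave it resting against them with the bowls still nested. Leave the other things on the table where they are.

Things in the scene. Friction and masses are not known exactly. Their poses are not given: they have to be found in the camera images.
- board: round wooden serving board, a plain disc 210 mm in diameter and 24 mm thick, loose on the table, about 0.3 to 0.7 kg; too wide to grip; loaded with the bowls it drags at roughly 5 to 11 N when pushed; origin at the centre of its underside, z up
- big_bowl: white glazed bowl, walls 4 mm thick, floor 5 mm thick, origin at the centre of its underside, z up. 150 mm across the rim, 45 mm high, foot 92 mm across; its flat inner floor is about 80 mm across. Stands loose on the board
- middle_bowl: white glazed bowl, walls 4 mm thick, floor 5 mm thick, origin at the centre of its underside, z up. 110 mm across the rim, 52 mm high, foot 60 mm across; the wall flares fast up to 104 mm across at 28 mm height and is nearly upright above that; inner floor about 50 mm across. Stands on the table between board and bay. Can be pinched by its rim wall, one finger inside
- small_bowl: white glazed bowl, walls 4 mm thick, floor 5 mm thick, origin at the centre of its underside, z up. deep; 64 mm across the rim, 64 mm high, 60 mm across at 20 mm height, foot 44 mm across. Stands on the table between board and bay. Can be pinched by its rim wall or across
- bay: return bay, fixed: low steel rail (250 mm long, 30 mm high) with two stubby black rubber rollers in front, open towards the board. Origin on the table where the board's centre lies when it touches both rollers; x axis from there to the rail's middle (the way the board goes in; rail face at x = 114 mm), y along the rail. Straps join roller tops to the rail, 31 to 37 mm up
- roller_left: free-turning rubber roller of the bay at its +y side, upright cylinder 24 mm in diameter with its top at 39 mm, at (75, 90) mm in the bay's frame; origin at the centre of its foot
- roller_right: free-turning rubber roller of the bay at its -y side, same, at (75, -90) mm in the bay's frame; origin at the centre of its foot
- cup_a: bystander: aluminium cup, 74 mm across the rim, 90 mm high, origin at the centre of its foot
- cup_b: bystander: aluminium cup, same as cup_a
- vial_a: bystander: small glass sample vial with purple contents and white cap, 24 mm across, 56 mm high, origin at its foot
- vial_b: bystander: vial, same as vial_a
- vial_c: bystander: vial, same as vial_a
- burner: bystander: squat steel spirit burner, 72 mm across, 68 mm high, origin at its foot
- spoon: bystander: steel spoon 170 mm long lying on the table, origin under its middle
Things that resemble listed ones, but are neither listed nor needed, are in the scene too. Leave any blue or green look-alike of the small_bowl alone.

How it is judged:
By the outcome, as a careful person would: the job done as asked, in the order asked, and still so for the second after the job is handed in, with the robot touching nothing.
It also fails if it takes over 72 s, if anything falls off the work surface, if the arm or the gripper's body presses on something with over 40 N, if the wrist force passes 120 N, or if a joint passes its speed limit or range.

ROBOT

A 6-joint arm with a two-finger parallel gripper is mounted at the origin on the work surface. World frame = base frame: x ahead of the robot, y to its left, z up, the work surface at z = 0. Lengths are in mm, angles in degrees, forces in N, time in s.
With the tool pointing down it reaches from about 300 to 850 mm from the base axis. Payload 4.2 kg.
Tool frame: the origin (TCP) lies midway between the tips of the shut fingers; the grasp point (between the pads) lies 19 mm behind it; z points along the fingers, y is the line along which they close (so a half turn about z gives the same grasp; the last joint's range is limited). The gripper opens to 91 mm and grips with 3 to 60 N. Pads are 32 mm wide; open, the fingers measure 118 mm over their backs; the gripper's body (76 mm by 178 mm) begins 60 mm behind the grasp point.
Start: joints at [63.713, 18.312, 89.639, -0, 72.044, -1.146], TCP at [244.295, 520.541, 213.976] pointing down, gripper open.
Joint ranges: [-177.97, 177.97], [-48.28, 115.42], [12.27, 149.76], [-77.06, 257.06], [2.81, 150.46], [-146.56, 146.56]. Speed limits (degrees/s): [147.25, 147.25, 180, 180, 180, 180].

INTERFACE

Orientations are given as [roll, pitch, yaw] about the fixed x, y, z axes, in that order (R = Rz(yaw) Ry(pitch) Rx(roll)).
In Python, from workcell import state, grab_frame, camera_model, workorder gives the robot as it stands.
- The arm moves only by the tool carry_out, never from a script. Its argument "commands" is a list of rows, each a list of 7 numbers: the turn, a rotation vector about the tool's x, y, z in degrees, then the shift along the tool's x, y, z in mm, then the opening, from -1 (shut) to 1 (fully open). In form: [[ax, ay, az, dx, dy, dz, hand], ...]. A call has 1 to 20 rows; each row is the pose to reach, as a shift and turn from the pose commanded when the call began, along the tool's axes at that moment; what a row does not reach only later rows make up. A row lasts 1/10 s, in which the tool goes at most 50 mm and 8.59 degrees, less where a joint would pass 70% of its speed; a pose out of reach is approached as far as the arm can. A call with a gripper value outside its range is refused whole. The fingers move at their own pace and stop on an object; "force" is the grip in N (left out, the last holds). Time passes only in rows, so rows that repeat a pose let the fingers close. It gives the time, the measured TCP pose, the force, the opening and the grip force at its end, in the units of the state.
- state(): the state, without advancing time (a new reading comes with each control period).
- grab_frame(name): name is "side" or "top" or "wrist"; returns the picture (480x640x3 uint8, red, green, blue); there is no depth.
- camera_model(name): a dict with "fx", "fy", "cx", "cy" (pixels), "origin" and "rotation" of the camera in the world; the wrist camera has in their place "mount" (4x4, takes a point from camera to tool coordinates, whose origin is the TCP and whose axes are the flange's). Camera axes: x right, y up, looking along -z (the intrinsics and any distortion apply to the point x, -y, -z); pixel columns grow to the right and rows downward; lengths in mm; the calibration is good to about 2 mm. A picture is of the moment at which its call begins: read the wrist's pose just before it. camera_model takes no time and is no camera call.
- workorder.job_done(): hands the job in; it is judged then, once.
The state is a dict: "time_s": time; "qpos": joint angles; "qvel": joint speeds; "effort": joint torques, N m; "ee_pos": TCP position; "ee_rot": TCP orientation; "force": force on the tool from outside, world axes, zero at the start; "torque": the same for the moment, N m; "gripper_width": finger opening in mm; "gripper_force": force on a finger pad.
Only numpy, scipy, OpenCV 4.12 (cv2) and the standard library are available. Lean on these libraries where they do the work, as an engineer would, in place of code of your own. Each camera call takes 0.05 s, during which the arm holds its last target. There are 200 camera calls.

## Working session

There is one attempt and no reset: what is moved stays moved. The work goes in short steps, Python scripts to look and compute and a tool call to move; the robot and the scene stay as the last step left them, time stands still between calls to the robot, and variables do not carry over. Pictures are saved under pics/ and viewed, at most 10 in all, crops included, and the job is handed in when it is done.

Besides the shell and the picture viewer there is one more tool, called in YAML: its name, and indented under it one key for each argument. carry_out: Moves the arm, as the interface text tells. Its arguments: {"type":"object","properties":{"commands":{"type":"array"},"force":{"type":"number"}},"required":["commands"]}

```bash
ls; mkdir -p pics; python3 - <<'E'
from workcell import state, grab_frame, camera_model
import cv2,json
for n in("top","side"):
    im=grab_frame(n); cv2.imwrite(f"pics/{n}0.png",im[:,:,::-1])
for n in("top","side","wrist"): print(n,camera_model(n))
print(state())
E
```

```text
pics
top {'fx': 506.5884208651772, 'fy': 506.5884208651772, 'cx': 319.72846345312587, 'cy': 230.47581276327108, 'origin': array([ 384.49998819,   46.11899862, 1258.63337051]), 'rotation': array([  8.8998656 ,  -0.80878475, -90.69947436])}
side {'fx': 545.4195151256031, 'fy': 545.4195151256031, 'cx': 323.33764199550205, 'cy': 236.14547889928218, 'origin': array([ 502.89281825, -707.01960056,  915.54270492]), 'rotation': array([41.65606579,  0.62571192, -4.37448671])}
wrist {'fx': 393.1773547339631, 'fy': 393.1773547339631, 'cx': 317.0890077898835, 'cy': 236.2891446061717, 'mount': array([[-1.84439334e-03,  9.69512682e-01,  2.45034199e-01,
         6.86511443e+01],
       [ 9.99998298e-01,  1.77510800e-03,  5.03605113e-04,
        -4.24783608e-01],
       [ 5.32893765e-05,  2.45034710e-01, -9.69514305e-01,
        -1.70731392e+02],
       [ 0.00000000e+00,  0.00000000e+00,  0.00000000e+00,
         1.00000000e+00]])}
{'time_s': 0.1, 'qpos': array([ 6.37138966e+01,  1.83482408e+01,  8.96988925e+01, -3.83914757e-03,
        7.20458447e+01, -1.14818865e+00]), 'qvel': array([-0.0707967 ,  0.0137512 , -0.06572714,  0.06959156, -0.15484424,
       -0.01043532]), 'effort': array([ 1.04427883e-03, -4.13332772e+01, -2.32509166e+01,  7.27075827e-02,
        4.21942072e-02, -6.24588074e-05]), 'ee_pos': array([244.09529129, 520.11064385, 213.20528606]), 'ee_rot': array([-1.79906967e+02,  1.78641119e-03,  1.54863273e+02]), 'force': array([ 0.23046035, -0.05281817, -0.55130207]), 'torque': array([ 0.05602142, -0.02551323, -0.01121441]), 'gripper_force': 0.0, 'gripper_width': 91.36887048358969}
```

View pics/top0.png

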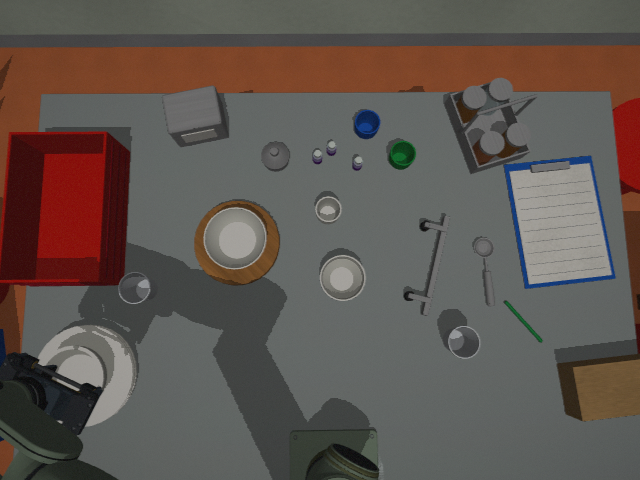

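View pics/side0.png

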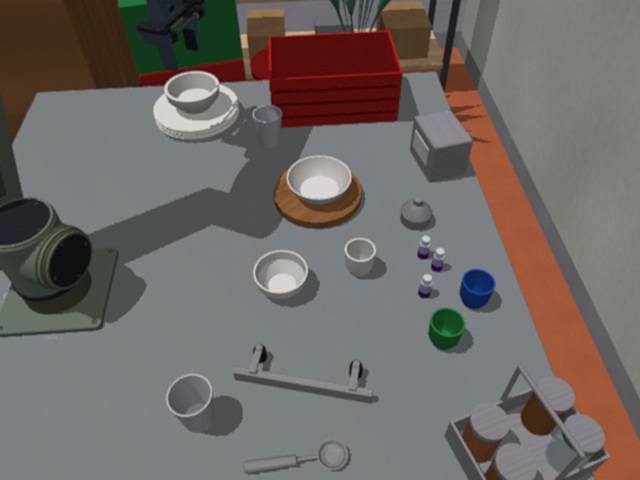

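Top view: the board with the big bowl is at (236,241), the middle bowl at (343,278), and the small white bowl at (328,208). The bay rail runs from (446,215) to (424,313), with rollers at (424,225) and (409,296). Small-bowl candidates: white (328,208), blue (367,124), green (402,154). Middle-bowl candidates: (343,278), and a bowl on the plates at (78,365). By the description I choose white (328,208) and (343,278).

```bash
cat > h.py <<'E'
import numpy as np, cv2
from scipy.spatial.transform import Rotation as R
from workcell import state, grab_frame, camera_model
def cam(n, s=None):
    m=camera_model(n)
    if n!="wrist": return m,np.array(m["origin"]),R.from_euler("xyz",m["rotation"],degrees=True).as_matrix()
    T=np.array(m["mount"]); A=R.from_euler("xyz",s["ee_rot"],degrees=True).as_matrix()
    return m,np.array(s["ee_pos"])+A@T[:3,3],A@T[:3,:3]
def cast(n,uv,z,s=None):
    m,o,Rm=cam(n,s); uv=np.atleast_2d(uv).astype(float)
    d=np.c_[(uv[:,0]-m["cx"])/m["fx"],-(uv[:,1]-m["cy"])/m["fy"],-np.ones(len(uv))]@Rm.T
    return (o+d*((z-o[2])/d[:,2])[:,None])[:,:2]
def proj(n,P,s=None):
    m,o,Rm=cam(n,s); c=(np.atleast_2d(P)-o)@Rm
    return np.c_[m["cx"]+m["fx"]*c[:,0]/-c[:,2], m["cy"]+m["fy"]*c[:,1]/c[:,2]]
def circ(p):
    (A,b)=(np.c_[2*p,np.ones(len(p))],(p**2).sum(1)); x=np.linalg.lstsq(A,b,rcond=None)[0]
    return x[:2],np.sqrt(x[2]+x[:2]@x[:2])
def rim(n,im,uv,r,z,mask,s=None):
    x0,y0=int(uv[0]-r),int(uv[1]-r); sub=np.zeros_like(mask); cv2.circle(sub,(int(uv[0]),int(uv[1])),int(r),255,-1)
    cs,_=cv2.findContours(mask&sub,cv2.RETR_EXTERNAL,cv2.CHAIN_APPROX_NONE)
    c=cv2.convexHull(max(cs,key=cv2.contourArea))[:,0]
    q=cast(n,c,z,s)
    return circ(q)
E
python3 - <<'E'
from h import *
for n,spots in (("top",dict(big=((235,239),40,69,(0,)),mid=((343,278),30,52,()),small=((328,208),19,64,()))),("side",dict(big=((319,183),40,69,()),mid=((281,275),33,52,()),small=((360,257),22,64,())))):
    im=cv2.imread(f"pics/{n}0.png"); hsv=cv2.cvtColor(im,cv2.COLOR_BGR2HSV)
    print(n,"table",[hsv[260,300].tolist()])
    for k,(uv,r,z,_) in spots.items():
        m=((hsv[...,1]<40)&(hsv[...,2]>140)).astype('uint8')*255
        print(k,hsv[uv[1],uv[0]],rim(n,im,uv,r,z,m))
    m=((hsv[...,0]<20)&(hsv[...,1]>100)&(hsv[...,2]>60)).astype('uint8')*255
    print("board",rim(n,im,spots["big"][0],60,24,m))
im=cv2.imread("pics/top0.png"); c=im[195:330,390:470]; a=cv2.resize(c,None,fx=4.4,fy=4.4,interpolation=2)
b=cv2.resize(im[180:315,300:385],None,fx=4.4,fy=4.4,interpolation=2)
cv2.imwrite("pics/c1.png",np.hstack([a,b])); print(a.shape,b.shape)
E
```

```text
top table [[83, 10, 104]]
big [ 17  11 162] (array([555.56168537, 224.24285918]), np.float64(46.965094081018506))
mid [ 17  11 163] (array([468.13954987, -21.78704008]), np.float64(35.76405621211839))
small [ 19  12 164] (array([624.14617407,   6.49862329]), np.float64(30.623598922068354))
board (array([551.15183306, 230.73409198]), np.float64(104.12284570905157))
side table [[20, 12, 132]]
big [  0   5 217] (array([554.7310926 , 230.87841854]), np.float64(75.65026370803463))
mid [  0   6 218] (array([458.21289084, -24.2335385 ]), np.float64(55.86610546972122))
small [ 20  11 144] (array([622.87262348,   7.83156852]), np.float64(32.76102903547521))
board (array([548.51351347, 220.31690503]), np.float64(106.92382567582939))
(594, 352, 3) (594, 374, 3)
```

View pics/c1.png

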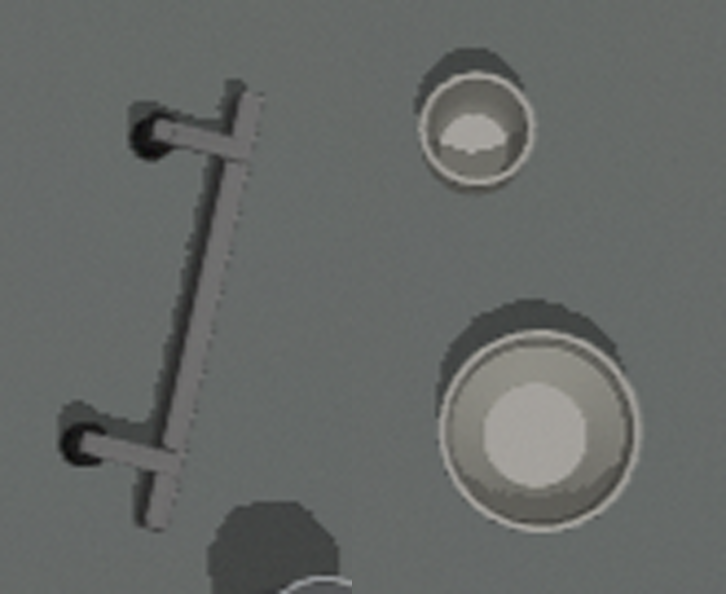

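The crop shows the white small bowl, upright with its rim centre at full-image (328.4,209.1), and the middle bowl at (342.7,278). The rollers are at (424,225.5) and (408.4,295.7).

```bash
python3 - <<'E'
from h import *
im=cv2.imread("pics/top0.png"); g=cv2.cvtColor(im,cv2.COLOR_BGR2GRAY); hsv=cv2.cvtColor(im,cv2.COLOR_BGR2HSV)
for k,uv,r,z in (("big",(235,239),37,69),("mid",(343,278),26,52),("small",(328,208),17,64)):
    m=((g>118)&(hsv[...,1]<60)).astype('uint8')*255
    m=cv2.morphologyEx(m,cv2.MORPH_OPEN,np.ones((2,2),np.uint8)) if 0 else m
    print(k,rim("top",im,uv,r,z,m))
print("crop", cast("top",(328.4,209.1),64),cast("top",(342.7,278),52))
rl=cast("top",[(424.1,225.5),(408.4,295.7)],39); print("rollers",rl,np.linalg.norm(rl[0]-rl[1]))
rail=cast("top",[(447.3,216.6),(425.2,313.6)],30); print("rail",rail,np.linalg.norm(rail[0]-rail[1]))
# side view rollers: tops approx
print("side rollers",cast("side",[(260.5,351),(356.5,366)],39))
y=rl[0]-rl[1]
# which is left: x axis away from board (-y world), left = +90deg of x
x=np.array([y[1],-y[0]])/np.linalg.norm(y); x=x if x[1]<0 else -x
print("xaxis",x,np.degrees(np.arctan2(x[1],x[0])),"origin",rl.mean(0)-75*x, "rail mid est",rail.mean(0), "from rollers", rl.mean(0)+44*x)
for n,p in dict(cupA=(135,288),cupB=(463,342),burner=(275,156)).items(): print(n,cast("top",p,85))
print("vials",cast("top",[(318,157),(331,148),(357,162)],56),"green/blue",cast("top",[(402,154),(367,124)],64))
E
```

```text
big (array([555.60511795, 228.67047247]), np.float64(73.94421026074386))
mid (array([459.62348848, -25.7307493 ]), np.float64(54.519747124402535))
small (array([623.98771596,   6.02879056]), np.float64(31.53855595288005))
crop [[623.16413192   5.49256498]] [[458.33189316 -26.44786177]]
rollers [[ 585.05520026 -229.10446229]
 [ 415.0652488  -183.86322075]] 175.90722990954893
rail [[ 608.28584176 -289.70601705]
 [ 372.19537966 -224.31233821]] 244.9796716513976
side rollers [[ 417.95921213 -197.03483711]
 [ 587.92615517 -241.20063263]]
xaxis [-0.25718807 -0.96636137] -104.90327754608542 origin [ 519.34933003 -134.00673886] rail mid est [ 490.24061071 -257.00917763] from rollers [ 488.7439493  -249.00374174]
cupA [[438.84874644 452.44936861]]
cupB [[ 307.92848694 -295.65014647]]
burner [[749.86641556 132.33850891]]
vials [[755.52088554  28.86141667]
 [778.2617473   -3.47685301]
 [742.04151491 -66.84536251]] green/blue [[ 759.05078299 -176.98513945]
 [ 836.57880091  -93.13317718]]
```

```bash
cat >> h.py <<'E'
def rel(c,t):
    """c,t: commanded (x,y,z,yaw), tool pointing down. -> az, dx,dy,dz"""
    A=R.from_euler("xyz",[180,0,c[3]],degrees=True).as_matrix(); d=A.T@(np.array(t[:3],float)-c[:3])
    return [round(float(v),1) for v in (-(t[3]-c[3]),*d)]
E
python3 - <<'E'
from h import *
print(rel((244.3,520.5,214,154.86),(520,-80,260,86.86)))
E
```

```text
[68.0, -504.7, -426.5, -46.0]
```

carry_out:
  commands:
    - [0,0,0,0,0,-46,1]
    - [0,0,68,-504.7,-426.5,-46,1]
    - [0,0,68,-504.7,-426.5,-46,1]
    - [0,0,68,-504.7,-426.5,-46,1]
    - [0,0,68,-504.7,-426.5,-46,1]
    - [0,0,68,-504.7,-426.5,-46,1]
    - [0,0,68,-504.7,-426.5,-46,1]
    - [0,0,68,-504.7,-426.5,-46,1]
    - [0,0,68,-504.7,-426.5,-46,1]
    - [0,0,68,-504.7,-426.5,-46,1]
    - [0,0,68,-504.7,-426.5,-46,1]
    - [0,0,68,-504.7,-426.5,-46,1]
    - [0,0,68,-504.7,-426.5,-46,1]
    - [0,0,68,-504.7,-426.5,-46,1]
    - [0,0,68,-504.7,-426.5,-46,1]
    - [0,0,68,-504.7,-426.5,-46,1]
    - [0,0,68,-504.7,-426.5,-46,1]
    - [0,0,68,-504.7,-426.5,-46,1]
    - [0,0,68,-504.7,-426.5,-46,1]

```text
time_s: 2.0
ee_pos: [519.5, -78.5, 260.2]
ee_rot: [180.0, -0.0, 87.0]
force: [-0.3, -0.8, 0.4]
gripper_width: 91.4
gripper_force: 0.0
```

```bash
python3 - <<'E'
from h import *
s=state(); im=grab_frame("wrist"); cv2.imwrite("pics/w1.png",im[:,:,::-1])
np.save("w1.npy",np.r_[s["ee_pos"],s["ee_rot"]])
print(s["time_s"],s["ee_pos"],s["ee_rot"],s["qpos"])
E
```

```text
2.0 [519.51591924 -78.51352594 260.19332671] [ 1.79990655e+02 -1.82098140e-02  8.69804615e+01] [-9.86039931e+00  1.22838648e+01  9.13373784e+01  1.97493554e-02
  7.63716480e+01 -6.84551154e+00]
```

View pics/w1.png

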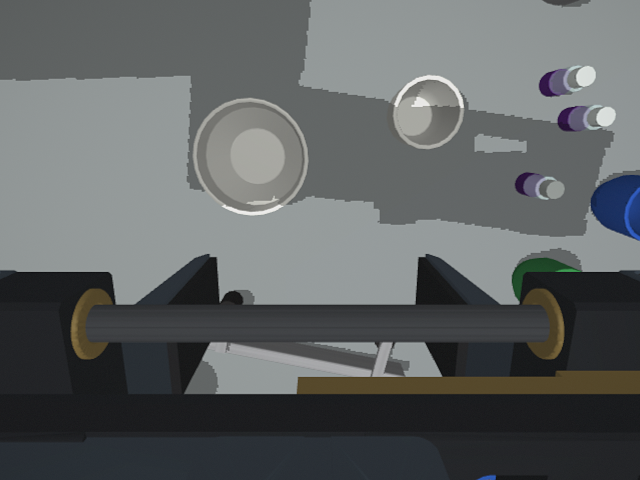

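The wrist view shows the middle bowl's rim spanning (194–308, 98–215), the small bowl's rim centred near (429,112), and the bay partly hidden by the gripper at (230–410, 295–375).

```bash
python3 - <<'E'
from h import *
v=np.load("w1.npy"); s=dict(ee_pos=v[:3],ee_rot=v[3:])
print("mid",circ(cast("wrist",[(194,156),(308,157),(251,98.5),(251,214.5)],52,s)))
print("small",circ(cast("wrist",[(393,110),(463.5,111),(430,76),(428,148)],64,s)))
print("roller L-low",cast("wrist",[(234,296)],39,s))
E
```

```text
mid (array([459.56127995, -26.68729912]), np.float64(53.92007099485652))
small (array([623.01360044,   5.1829873 ]), np.float64(31.096307979581848))
roller L-low [[ 425.34886871 -170.07310477]]
```

```bash
python3 - <<'E'
from h import *
s=state();print(s["time_s"],s["ee_pos"],s["ee_rot"][2],abs(s["qvel"]).max())
print(rel((520,-80,260,86.86),(406.6,-23.4,90,86.86)))
E
```

```text
2.05 [519.61369157 -78.69227967 260.23176739] 86.96826017855814 0.3438955025264737
[-0.0, 50.3, -116.3, 170.0]
```

carry_out:
  commands:
    - [0,0,0,50.3,-116.3,100,0.1]
    - [0,0,0,50.3,-116.3,100,0.1]
    - [0,0,0,50.3,-116.3,100,0.1]
    - [0,0,0,50.3,-116.3,170,0.1]
    - [0,0,0,50.3,-116.3,170,0.1]
    - [0,0,0,50.3,-116.3,170,0.1]
    - [0,0,0,50.3,-116.3,170,0.1]
    - [0,0,0,50.3,-116.3,170,0.1]
    - [0,0,0,50.3,-116.3,170,0.1]
    - [0,0,0,50.3,-116.3,170,0.1]

```text
time_s: 3.05
ee_pos: [407.7, -23.5, 91.0]
ee_rot: [179.8, -0.0, 86.8]
force: [-0.4, -0.9, -0.3]
gripper_width: 50.3
gripper_force: 0.0
```

carry_out:
  commands:
    - [0,0,0,0,0,25,0.1]
    - [0,0,0,0,0,50,0.1]
    - [0,0,0,0,0,50,0.1]
    - [0,0,0,0,0,50,0.1]
    - [0,0,0,0,0,50,-1]
    - [0,0,0,0,0,50,-1]
    - [0,0,0,0,0,50,-1]
    - [0,0,0,0,0,50,-1]
    - [0,0,0,0,0,50,-1]
    - [0,0,0,0,0,50,-1]
  force: 35

```text
time_s: 4.05
ee_pos: [407.0, -23.3, 40.2]
ee_rot: [179.9, -0.0, 86.9]
force: [-0.2, 1.7, 3.1]
gripper_width: 6.8
gripper_force: 33.2
```

```bash
python3 - <<'E'
from h import *
print(rel((406.6,-23.4,40,86.86),(502.3,232.2,130,86.86)))
E
```

```text
[-0.0, 260.5, 81.6, -90.0]
```

carry_out:
  commands:
    - [0,0,0,0,0,-15,-1]
    - [0,0,0,0,0,-40,-1]
    - [0,0,0,0,0,-90,-1]
    - [0,0,0,0,0,-90,-1]

```text
time_s: 4.45
ee_pos: [410.6, -23.7, 134.7]
ee_rot: [179.3, 0.0, 86.9]
force: [0.9, -0.1, -1.5]
gripper_width: 6.7
gripper_force: 33.9
```

carry_out:
  commands:
    - [0,0,0,30,9.4,0,-1]
    - [0,0,0,65,20.4,0,-1]
    - [0,0,0,100,31.3,0,-1]
    - [0,0,0,135,42.3,0,-1]
    - [0,0,0,170,53.3,0,-1]
    - [0,0,0,205,64.2,0,-1]
    - [0,0,0,240,75.2,0,-1]
    - [0,0,0,260.5,81.6,0,-1]
    - [0,0,0,260.5,81.6,0,-1]
    - [0,0,0,260.5,81.6,0,-1]
    - [0,0,0,260.5,81.6,0,-1]
    - [0,0,0,260.5,81.6,0,-1]

```text
time_s: 5.65
ee_pos: [501.9, 231.1, 129.8]
ee_rot: [-180.0, 0.0, 86.8]
force: [0.4, -0.2, -1.4]
gripper_width: 6.1
gripper_force: 33.9
```

```bash
python3 - <<'E'
from h import *
s=state(); im=grab_frame("wrist"); cv2.imwrite("pics/w2.png",im[:,:,::-1])
np.save("w2.npy",np.r_[s["ee_pos"],s["ee_rot"]])
print(s["time_s"],s["ee_pos"],s["ee_rot"],s["force"])
E
```

```text
5.65 [501.87610045 231.14369015 129.80600182] [-1.79963092e+02  2.63576988e-02  8.67953755e+01] [ 0.3748354  -0.22797417 -1.41746334]
```

View pics/w2.png

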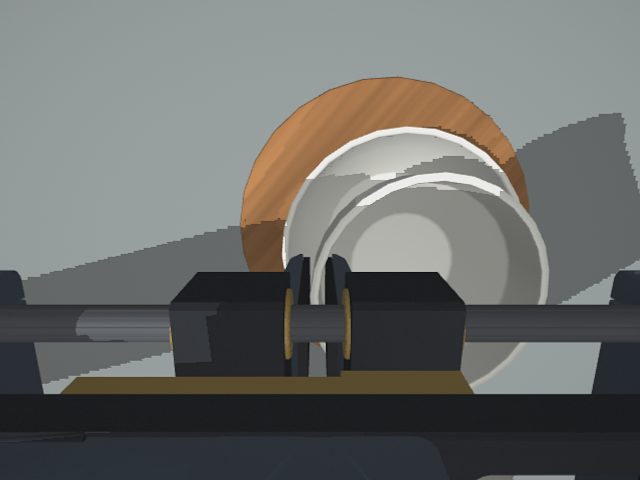

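Wrist view: the middle bowl hangs level in the grip, with its rim top at (430,174) and right edge at (548,270). The big bowl's rim is visible from (284,240) over (408,128) to about (500,170).

```bash
python3 - <<'E'
from h import *
v=np.load("w2.npy"); s=dict(ee_pos=v[:3],ee_rot=v[3:])
im=cv2.imread("pics/w2.png"); g=cv2.cvtColor(im,cv2.COLOR_BGR2GRAY); hsv=cv2.cvtColor(im,cv2.COLOR_BGR2HSV)
P=[]
for c in range(300,500,10):  # topmost white pixel below wood
    col=hsv[:,c]; w=np.where((col[:,1]>90)&(np.arange(480)<240))[0]
    if len(w)==0: continue
    last=[r for r in range(w[0],260) if col[r,1]<45 and col[r,2]>150]
    if last: P.append((c,last[0]))
print(P)
print("big",circ(cast("wrist",P,69,s)),"board edges",)
Q=[(548,270),(430,174),(500,192),(535,228)]
print("mid",circ(cast("wrist",Q,142,s)))
# board outline
m=((hsv[...,0]<20)&(hsv[...,1]>90)).astype('uint8')
B=[(c,np.where(m[:300,c])[0][0]) for c in range(260,500,10)]
print("board",circ(cast("wrist",B,24,s)))
E
```

```text
[(300, 189), (310, 174), (320, 163), (330, 155), (340, 148), (350, 141), (360, 137), (370, 133), (380, 130), (390, 129), (400, 128), (410, 127), (420, 128), (430, 128), (440, 130), (450, 134), (460, 137), (470, 143), (480, 149), (490, 157)]
big (array([554.31015603, 227.84387513]), np.float64(74.06520075707556)) board edges
mid (array([549.26209796, 230.53460995]), np.float64(51.87054991175833))
board (array([549.81923547, 231.56020218]), np.float64(103.02942590288333))
```

```bash
python3 - <<'E'
from h import *
im=grab_frame("side"); c=im[80:260,210:430,::-1]; cv2.imwrite("pics/s2.png",cv2.resize(c,None,fx=3.3,fy=3.3,interpolation=2))
E
```

```text
(no output)
```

View pics/s2.png

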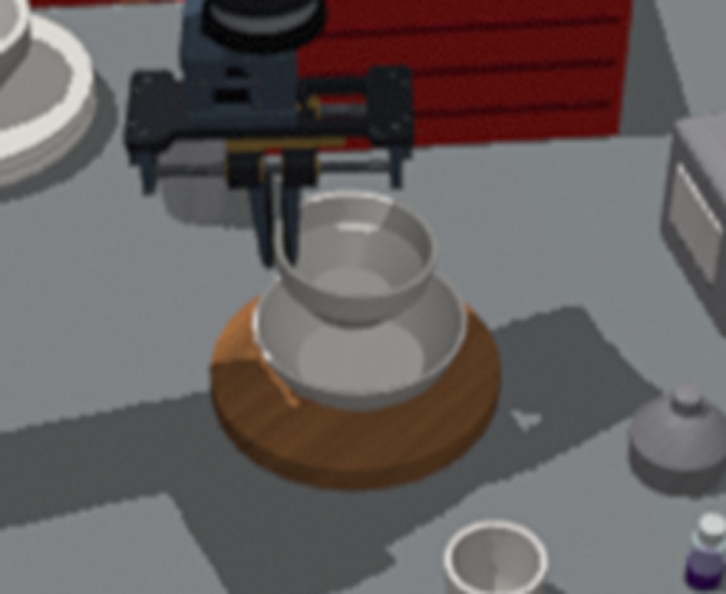

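The side crop shows the middle bowl over the big one, drooping slightly on its far side: rim right (437,248), underside centre about (353,320).

carry_out:
  commands:
    - [0,0,0,0,3,10,-1]
    - [0,0,0,0,3,25,-1]
    - [0,0,0,0,3,35,-1]
    - [0,0,0,0,3,42,-1]
    - [0,0,0,0,3,46,-1]
    - [0,0,0,0,3,49,-1]
    - [0,0,0,0,3,49,-1]

```text
time_s: 6.45
ee_pos: [505.4, 232.1, 80.8]
ee_rot: [-180.0, 0.0, 86.9]
force: [0.1, -0.5, -0.9]
gripper_width: 6.4
gripper_force: 33.9
```

carry_out:
  commands:
    - [0,0,0,0,0,2,-1]
    - [0,0,0,0,0,4,-1]
    - [0,0,0,0,0,6,-1]
    - [0,0,0,0,0,8,-1]
    - [0,0,0,0,0,9,-1]
    - [0,0,0,0,0,9,-1]

```text
time_s: 7.05
ee_pos: [504.9, 232.1, 72.1]
ee_rot: [-180.0, -0.0, 86.9]
force: [-2.7, -0.3, 3.7]
gripper_width: 6.3
gripper_force: 34.2
```

carry_out:
  commands:
    - [0,0,0,0,0,1,-1]
    - [0,0,0,0,0,2,-1]
    - [0,0,0,0,0,2,-0.82]
    - [0,0,0,0,0,2,-0.78]
    - [0,0,0,0,0,2,-0.72]
    - [0,0,0,0,0,2,-0.65]
    - [0,0,0,0,0,2,-0.65]
    - [0,0,0,0,0,-15,-0.65]
    - [0,0,0,0,0,-50,-0.65]
    - [0,0,0,0,0,-90,1]
    - [0,0,0,0,0,-130,1]
    - [0,0,0,0,0,-130,1]

```text
time_s: 8.25
ee_pos: [508.7, 233.5, 208.1]
ee_rot: [179.3, -0.3, 86.9]
force: [-0.4, 0.6, 0.3]
gripper_width: 37.1
gripper_force: 0.0
```

```bash
python3 - <<'E'
from h import *
s=state(); a=grab_frame("wrist")[:,:,::-1]; b=grab_frame("side")[:,:,::-1]; np.save("w3.npy",np.r_[s["ee_pos"],s["ee_rot"]])
print(s["time_s"],s["ee_pos"],s["force"]); cv2.imwrite("pics/w3.png",a)
cv2.imwrite("pics/v3.png",np.vstack([a[:300,100:600],cv2.resize(b[120:240,240:440],(500,300),interpolation=2)]))
E
```

```text
8.25 [508.72950086 233.49188218 208.065146  ] [-0.43352995  0.61318706  0.26465346]
```

View pics/v3.png

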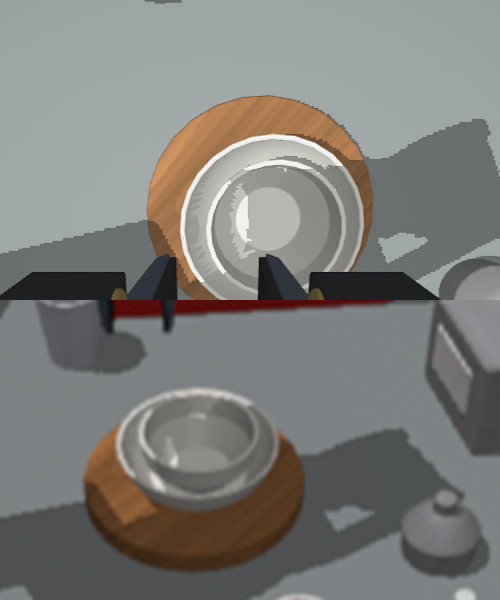

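Middle nested level: rim centred in the wrist crop at (277,230) inside the big rim at (272,225). Next is the small bowl.

```bash
python3 - <<'E'
from h import *
print(rel((505.3,232,202,86.86),(623.3,5.4,120,86.86)))
E
```

```text
[-0.0, -219.8, 130.2, 82.0]
```

carry_out:
  commands:
    - [0,0,0,-219.8,130.2,0,1]
    - [0,0,0,-219.8,130.2,0,1]
    - [0,0,0,-219.8,130.2,0,1]
    - [0,0,0,-219.8,130.2,40,1]
    - [0,0,0,-219.8,130.2,82,1]
    - [0,0,0,-219.8,130.2,82,1]
    - [0,0,0,-219.8,130.2,82,1]
    - [0,0,0,-219.8,130.2,82,1]
    - [0,0,0,-219.8,130.2,82,1]
    - [0,0,0,-219.8,130.2,82,1]
    - [0,0,0,-219.8,130.2,120,1]
    - [0,0,0,-219.8,130.2,154,1]
    - [0,0,0,-219.8,130.2,154,1]
    - [0,0,0,-219.8,130.2,154,1]

```text
time_s: 9.75
ee_pos: [623.7, 6.2, 49.0]
ee_rot: [179.9, -0.0, 86.9]
force: [0.2, -0.6, 0.7]
gripper_width: 91.0
gripper_force: 0.0
```

carry_out:
  commands:
    - [0,0,0,0,0,0,0.5]
    - [0,0,0,0,0,0,0.3]
    - [0,0,0,0,0,0,-1]
    - [0,0,0,0,0,0,-1]
    - [0,0,0,0,0,0,-1]
    - [0,0,0,0,0,0,-1]
    - [0,0,0,0,0,0,-1]
  force: 15

```text
time_s: 10.45
ee_pos: [623.7, 5.5, 48.8]
ee_rot: [179.9, -0.0, 86.9]
force: [-1.7, 0.8, 5.3]
gripper_width: 62.2
gripper_force: 15.0
```

```bash
python3 - <<'E'
from h import *
v=np.load("w3.npy"); s=dict(ee_pos=v[:3],ee_rot=v[3:])
im=cv2.imread("pics/w3.png"); hsv=cv2.cvtColor(im,cv2.COLOR_BGR2HSV)
# middle rim left..top..right in full image (crop offset x100): outer rim
P=[(307,225),(377,159.5),(449,228),(330,178),(428,180)]
c=circ(cast("wrist",P,81,s)); print("mid (moving pic)",c)
# floor ellipse of middle
print("floor",circ(cast("wrist",[(335,218),(400,218),(368,187),(368,250)],34,s)))
t=grab_frame("top")[:,:,::-1]; cv2.imwrite("pics/top4.png",t)
g=cv2.cvtColor(t,cv2.COLOR_BGR2GRAY); h2=cv2.cvtColor(t,cv2.COLOR_BGR2HSV)
m=((g>118)&(h2[...,1]<60)).astype('uint8')*255
print("big",rim("top",t,(235,239),37,69,m))
print("crop for view"); cv2.imwrite("pics/v4.png",cv2.resize(t[190:295,185:290],(600,600),interpolation=2))
print(state()["gripper_width"])
E
```

```text
mid (moving pic) (array([556.71769492, 227.79998192]), np.float64(55.53985797240334))
floor (array([555.48003891, 228.7146647 ]), np.float64(28.966799403246984))
big (array([555.59727088, 228.66389592]), np.float64(73.9496381452717))
crop for view
62.452548935751125
```

View pics/v4.png

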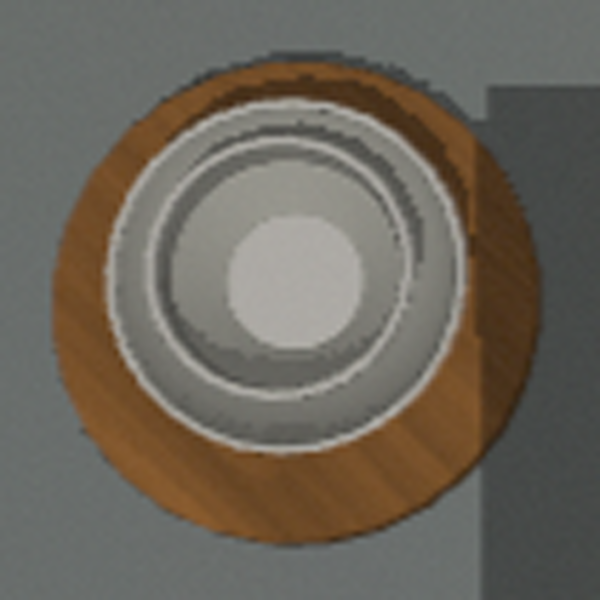

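The top crop shows the middle bowl flat in the big one: rim centre at crop (280,266), floor centre at (295,282).

```bash
python3 - <<'E'
from h import *
f=105/600
r=cast("top",[(185+280*f,190+266*f)],81)[0]; fl=cast("top",[(185+295*f,190+282*f)],34)[0]; b=cast("top",[(185+285*f,190+275*f)],69)[0]
print(r,fl,b)
print("check board",cast("top",[(185+297*f,190+303*f)],24))
t=(556.5,228.3)
print(rel((623.3,5.4,48,86.86),(*t,158,86.86)))
E
```

```text
[556.31474991 228.30382309] [556.21841126 229.10300994] [554.27913584 228.04260244]
check board [[548.51469368 229.62173883]]
[-0.0, 218.9, -78.9, -110.0]
```

carry_out:
  commands:
    - [0,0,0,0,0,-20,-1]
    - [0,0,0,0,0,-60,-1]
    - [0,0,0,0,0,-100,-1]
    - [0,0,0,35,-13,-110,-1]
    - [0,0,0,75,-27,-110,-1]
    - [0,0,0,115,-42,-110,-1]
    - [0,0,0,155,-56,-110,-1]
    - [0,0,0,190,-69,-110,-1]
    - [0,0,0,219,-79,-110,-1]
    - [0,0,0,219,-79,-110,-1]
    - [0,0,0,219,-79,-110,-1]
    - [0,0,0,219,-79,-110,-1]
    - [0,0,0,219,-79,-90,-1]
    - [0,0,0,219,-79,-70,-1]
    - [0,0,0,219,-79,-55,-1]
    - [0,0,0,219,-79,-45,-1]
    - [0,0,0,219,-79,-40,-1]
    - [0,0,0,219,-79,-40,-1]

```text
time_s: 12.3
ee_pos: [556.5, 227.9, 87.5]
ee_rot: [-180.0, 0.0, 86.8]
force: [-0.4, 0.5, -1.1]
gripper_width: 62.9
gripper_force: 15.0
```

carry_out:
  commands:
    - [0,0,0,0,0,2,-1]
    - [0,0,0,0,0,4,-1]
    - [0,0,0,0,0,5,-1]
    - [0,0,0,0,0,6,-1]
    - [0,0,0,0,0,6,-1]

```text
time_s: 12.8
ee_pos: [556.7, 228.7, 82.9]
ee_rot: [179.9, -0.0, 86.9]
force: [-0.8, -0.8, 5.0]
gripper_width: 62.6
gripper_force: 15.0
```

carry_out:
  commands:
    - [0,0,0,0,0,-0.5,0.4]
    - [0,0,0,0,0,-0.5,0.48]
    - [0,0,0,0,0,-0.5,0.55]
    - [0,0,0,0,0,-0.5,0.55]
    - [0,0,0,0,0,-15,0.55]
    - [0,0,0,0,0,-45,0.55]
    - [0,0,0,0,0,-85,1]
    - [0,0,0,0,0,-120,1]
    - [0,0,0,0,0,-120,1]
    - [0,0,0,0,0,-120,1]

```text
time_s: 13.8
ee_pos: [556.6, 228.6, 202.5]
ee_rot: [179.9, -0.0, 86.9]
force: [-0.3, 0.0, -0.8]
gripper_width: 90.9
gripper_force: 0.0
```

```bash
python3 - <<'E'
from h import *
s=state(); a=grab_frame("wrist")[:,:,::-1]; b=grab_frame("side")[:,:,::-1]; np.save("w5.npy",np.r_[s["ee_pos"],s["ee_rot"]])
print(s["time_s"],s["ee_pos"],s["ee_rot"],s["force"]); cv2.imwrite("pics/w5.png",a); cv2.imwrite("pics/s5.png",b)
l=cv2.resize(a[80:300,200:500],(409,300)); r=cv2.resize(b[120:240,245:405],(400,300),interpolation=2)
bay=cv2.resize(b[330:410,220:390],(638,300),interpolation=2)
cv2.imwrite("pics/v5.png",np.vstack([np.hstack([l[:,:399],r]),np.pad(bay,((0,0),(0,799-638),(0,0)))]))
E
```

```text
13.8 [556.63703387 228.55807798 202.53743211] [ 1.79918756e+02 -4.14853561e-02  8.68586857e+01] [-0.26037196  0.00343538 -0.79250933]
```

View pics/v5.png

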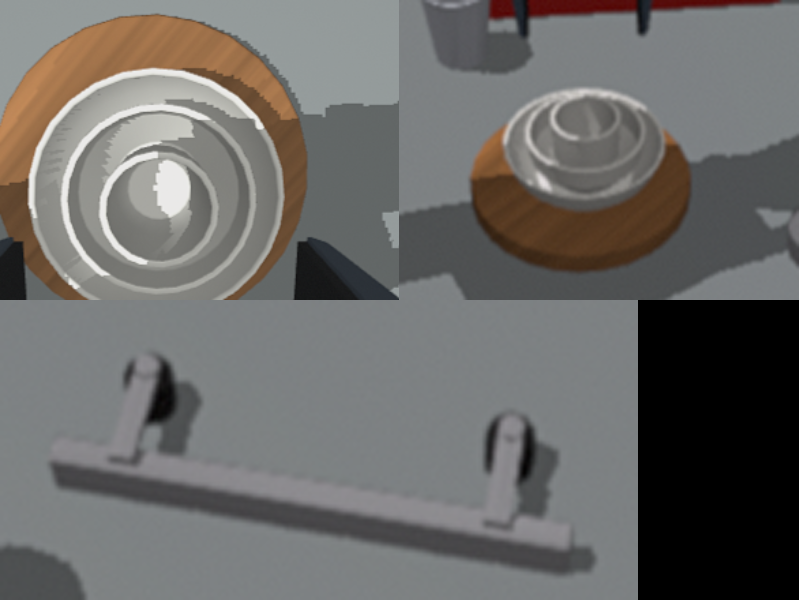

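All three are nested in the views: the small rim is centred at wrist crop (158,210), and in side view it stands upright at (585,115). The roller tops are at side full-image (259.4,347.3) and (356.2,364.1).

```bash
python3 - <<'E'
from h import *
v=np.load("w5.npy"); s=dict(ee_pos=v[:3],ee_rot=v[3:])
f=300/409
pts=np.array([(100,210),(217,210),(158,152),(158,268)])*f+[200,80]
print("small",circ(cast("wrist",pts,98,s)))
a=cv2.imread("pics/w5.png");hsv=cv2.cvtColor(a,cv2.COLOR_BGR2HSV); m=((hsv[...,0]<20)&(hsv[...,1]>90))
B=[(c,np.where(m[:300,c])[0][0]) for c in range(215,400,6) if m[:300,c].any()]
print("board",circ(cast("wrist",B,24,s)))
side=cast("side",[(259.4,347.3),(356.2,364.1)],39); top=cast("top",[(408.4,295.7),(424.1,225.5)],39)
print("side",side,np.linalg.norm(side[1]-side[0])); print("top",top)
# two-view triangulation of rollers
for us,ut in (((259.4,347.3),(409.7,295)),((356.2,364.1),(425,225))):
    L=[]
    for n,u in(("side",us),("top",ut)):
        p0,p1=cast(n,u,0)[0],cast(n,u,100)[0]; L.append((p0,p1-p0))
    zs=np.linspace(0,80,81); d=[np.linalg.norm(L[0][0]+L[0][1]*z/100-L[1][0]-L[1][1]*z/100) for z in zs]; i=int(np.argmin(d)); print(zs[i],d[i],[l[0]+l[1]*zs[i]/100 for l in L])
E
```

```text
small (array([555.95696767, 228.20370823]), np.float64(31.287668176423185))
board (array([550.1846351 , 231.56727228]), np.float64(103.12570593827726))
side [[ 415.95590829 -189.2371218 ]
 [ 587.8296607  -237.44806399]] 178.50737160112186
top [[ 415.0652488  -183.86322075]
 [ 585.05520026 -229.10446229]]
36.0 1.1235041680060824 [array([ 415.65836348, -187.46499201]), array([ 416.77055349, -187.62403603])]
31.0 1.0076939191583085 [array([ 588.60485937, -233.16239454]), array([ 587.59753704, -233.18975792])]
```

```bash
python3 - <<'E'
from h import *
print(rel((556.3,228.5,202,86.86),(584.6,356.7,202,74.7)))
c=(584.6,356.7,10,74.7)
ax=np.array([-.264,-.9645])
for C,off in (((550.3,231.3),118),((550.3,231.3),108),((532.2,-100.1),110.5),((521.6,-138.7),110.5)):
    t=np.array(C)-off*ax; print(t,rel(c,(*t,10,74.7)))
E
```

```text
[12.2, 129.6, 21.2, 0.0]
[581.452 345.111] [-0.0, -12.0, 0.0, 0.0]
[578.812 335.466] [-0.0, -22.0, 0.0, 0.0]
[561.372     6.47725] [-0.0, -343.9, 70.0, 0.0]
[550.772   -32.12275] [-0.0, -384.0, 70.0, 0.0]
```

carry_out:
  commands:
    - [0,0,12.2,129.6,21.2,0,1]
    - [0,0,12.2,129.6,21.2,0,1]
    - [0,0,12.2,129.6,21.2,0,1]
    - [0,0,12.2,129.6,21.2,0,1]
    - [0,0,12.2,129.6,21.2,0,1]
    - [0,0,12.2,129.6,21.2,0,1]
    - [0,0,12.2,129.6,21.2,0,1]
    - [0,0,12.2,129.6,21.2,50,1]
    - [0,0,12.2,129.6,21.2,100,1]
    - [0,0,12.2,129.6,21.2,150,1]
    - [0,0,12.2,129.6,21.2,180,1]
    - [0,0,12.2,129.6,21.2,192,1]
    - [0,0,12.2,129.6,21.2,192,1]
    - [0,0,12.2,129.6,21.2,192,1]

```text
time_s: 15.3
ee_pos: [586.1, 357.1, 12.0]
ee_rot: [179.9, -0.1, 74.6]
force: [0.0, -0.6, 0.3]
gripper_width: 91.1
gripper_force: 0.0
```

carry_out:
  commands:
    - [0,0,0,-5,0,0,1]
    - [0,0,0,-10,0,0,1]
    - [0,0,0,-14,0,0,1]
    - [0,0,0,-17,0,0,1]
    - [0,0,0,-18,0,0,1]
    - [0,0,0,-19,0,0,1]
    - [0,0,0,-20,0,0,1]
    - [0,0,0,-21,0,0,1]
    - [0,0,0,-22,0,0,1]
    - [0,0,0,-23,0,0,1]
    - [0,0,0,-24,0,0,1]
    - [0,0,0,-25,0,0,1]

```text
time_s: 16.5
ee_pos: [578.8, 334.0, 10.2]
ee_rot: [179.9, -0.2, 74.6]
force: [1.0, 5.7, -0.6]
gripper_width: 91.1
gripper_force: 2.2
```

carry_out:
  commands:
    - [0,0,0,-2,0.2,0,1]
    - [0,0,0,-4.5,0.7,0,1]
    - [0,0,0,-8,1.4,0,1]
    - [0,0,0,-12,2.3,0,1]
    - [0,0,0,-16,3.2,0,1]
    - [0,0,0,-20,4.1,0,1]
    - [0,0,0,-24,5,0,1]
    - [0,0,0,-28,5.9,0,1]
    - [0,0,0,-32,6.8,0,1]
    - [0,0,0,-36,7.7,0,1]
    - [0,0,0,-40,8.6,0,1]
    - [0,0,0,-44,9.5,0,1]
    - [0,0,0,-48,10.4,0,1]
    - [0,0,0,-52,11.3,0,1]
    - [0,0,0,-56,12.2,0,1]
    - [0,0,0,-60,13.1,0,1]
    - [0,0,0,-64,14,0,1]
    - [0,0,0,-68,14.9,0,1]
    - [0,0,0,-72,15.8,0,1]
    - [0,0,0,-76,16.7,0,1]

```text
time_s: 18.5
ee_pos: [574.4, 256.1, 10.1]
ee_rot: [180.0, -0.1, 74.6]
force: [0.4, 5.0, -1.1]
gripper_width: 91.0
gripper_force: 2.4
```

```bash
cat >> h.py <<'E'
def look(tag):
    t=grab_frame("top")[:,:,::-1]; cv2.imwrite(f"pics/{tag}.png",t); h=cv2.cvtColor(t,cv2.COLOR_BGR2HSV)
    m=((h[...,0]<20)&(h[...,1]>100)&(h[...,2]>40)).astype('uint8')*255; m[:, :180]=0; m[:,430:]=0; m[:110]=0; m[400:]=0
    cs,_=cv2.findContours(cv2.morphologyEx(m,cv2.MORPH_OPEN,np.ones((3,3),np.uint8)),cv2.RETR_EXTERNAL,cv2.CHAIN_APPROX_NONE)
    c=cv2.convexHull(np.vstack([x for x in cs if cv2.contourArea(x)>40]))[:,0]; print("board",circ(cast("top",c,24)),len(c))
    s=state(); print(s["time_s"],s["ee_pos"],s["ee_rot"][2],s["force"])
E
python3 -c "
from h import *
look('p1')"
```

```text
board (array([546.13583931, 147.35617741]), np.float64(102.48967600009185)) 30
18.55 [574.31202966 255.34000646  10.07609656] 74.60939394349889 [ 0.57516317  4.42439432 -0.31894739]
```

carry_out:
  commands:
    - [0,0,0,-4,0.9,0,1]
    - [0,0,0,-8,1.8,0,1]
    - [0,0,0,-12,2.6,0,1]
    - [0,0,0,-16,3.5,0,1]
    - [0,0,0,-20,4.4,0,1]
    - [0,0,0,-24,5.3,0,1]
    - [0,0,0,-28,6.2,0,1]
    - [0,0,0,-32,7,0,1]
    - [0,0,0,-36,7.9,0,1]
    - [0,0,0,-40,8.8,0,1]
    - [0,0,0,-44,9.7,0,1]
    - [0,0,0,-48,10.6,0,1]
    - [0,0,0,-52,11.4,0,1]
    - [0,0,0,-56,12.3,0,1]
    - [0,0,0,-60,13.2,0,1]
    - [0,0,0,-64,14.1,0,1]
    - [0,0,0,-68,15,0,1]
    - [0,0,0,-72,15.8,0,1]
    - [0,0,0,-76,16.7,0,1]
    - [0,0,0,-80,17.6,0,1]

```text
time_s: 20.55
ee_pos: [570.1, 174.1, 10.1]
ee_rot: [180.0, -0.1, 74.6]
force: [-0.6, 5.9, -0.4]
gripper_width: 91.0
gripper_force: 2.6
```

carry_out:
  commands:
    - [0,0,0,-4,0.9,0,1]
    - [0,0,0,-8,1.8,0,1]
    - [0,0,0,-12,2.6,0,1]
    - [0,0,0,-16,3.5,0,1]
    - [0,0,0,-20,4.4,0,1]
    - [0,0,0,-24,5.3,0,1]
    - [0,0,0,-28,6.2,0,1]
    - [0,0,0,-32,7,0,1]
    - [0,0,0,-36,7.9,0,1]
    - [0,0,0,-40,8.8,0,1]
    - [0,0,0,-44,9.7,0,1]
    - [0,0,0,-48,10.6,0,1]
    - [0,0,0,-52,11.4,0,1]
    - [0,0,0,-56,12.3,0,1]
    - [0,0,0,-60,13.2,0,1]
    - [0,0,0,-64,14.1,0,1]
    - [0,0,0,-68,15,0,1]
    - [0,0,0,-72,15.8,0,1]
    - [0,0,0,-76,16.7,0,1]
    - [0,0,0,-80,17.6,0,1]

```text
time_s: 22.55
ee_pos: [565.7, 92.3, 10.0]
ee_rot: [-180.0, -0.1, 74.6]
force: [0.5, 6.2, 0.4]
gripper_width: 91.1
gripper_force: 2.7
```

carry_out:
  commands:
    - [0,0,0,-4,0.9,0,1]
    - [0,0,0,-8,1.8,0,1]
    - [0,0,0,-12,2.6,0,1]
    - [0,0,0,-16,3.5,0,1]
    - [0,0,0,-20,4.4,0,1]
    - [0,0,0,-24,5.3,0,1]
    - [0,0,0,-28,6.2,0,1]
    - [0,0,0,-32,7,0,1]
    - [0,0,0,-36,7.9,0,1]
    - [0,0,0,-40,8.8,0,1]
    - [0,0,0,-44,9.7,0,1]
    - [0,0,0,-48,10.6,0,1]
    - [0,0,0,-52,11.4,0,1]
    - [0,0,0,-56,12.3,0,1]
    - [0,0,0,-59,13,0,1]
    - [0,0,0,-62,13.7,0,1]

```text
time_s: 24.15
ee_pos: [562.3, 28.9, 10.0]
ee_rot: [-179.9, -0.1, 74.6]
force: [0.0, 5.8, 0.9]
gripper_width: 91.1
gripper_force: 2.9
```

```bash
python3 -c "
from h import *
look('p2')"
```

```text
board (array([534.86430838, -82.76638121]), np.float64(99.02674438982649)) 22
24.2 [562.25622444  28.35741776   9.98148956] 74.59724684230996 [-0.25910091  5.06684412 -0.4328202 ]
```

carry_out:
  commands:
    - [0,0,0,-3,0.6,0,1]
    - [0,0,0,-6,1.3,0,1]
    - [0,0,0,-9,2,0,1]
    - [0,0,0,-12,2.7,0,1]
    - [0,0,0,-15,3.4,0,1]
    - [0,0,0,-18,4,0,1]
    - [0,0,0,-21,4.2,0,1]
    - [0,0,0,-24,4.2,0,1]
    - [0,0,0,-27,4.2,0,1]
    - [0,0,0,-30,4.2,0,1]
    - [0,0,0,-33,4.2,0,1]
    - [0,0,0,-35.5,4.2,0,1]
    - [0,0,0,-38,4.2,0,1]
    - [0,0,0,-40,4.2,0,1]
    - [0,0,0,-42,4.2,0,1]
    - [0,0,0,-43.5,4.2,0,1]
    - [0,0,0,-45,4.2,0,1]
    - [0,0,0,-46.5,4.2,0,1]
    - [0,0,0,-48,4.2,0,1]

```text
time_s: 26.1
ee_pos: [554.1, -18.6, 10.0]
ee_rot: [180.0, -0.1, 74.6]
force: [1.0, 5.2, 0.0]
gripper_width: 91.1
gripper_force: 2.8
```

carry_out:
  commands:
    - [0,0,0,-1,0,0,1]
    - [0,0,0,-2,0,0,1]
    - [0,0,0,-3,0,0,1]
    - [0,0,0,-4,0,0,1]
    - [0,0,0,-5,0,0,1]

```text
time_s: 26.6
ee_pos: [552.8, -23.5, 10.0]
ee_rot: [180.0, -0.1, 74.6]
force: [1.3, 5.6, 0.6]
gripper_width: 91.3
gripper_force: 2.8
```

carry_out:
  commands:
    - [0,0,0,-0.8,0,0,1]
    - [0,0,0,-1.6,0,0,1]
    - [0,0,0,-2.4,0,0,1]
    - [0,0,0,-3.2,0,0,1]
    - [0,0,0,-4,0,0,1]
    - [0,0,0,-4.6,0,0,1]

```text
time_s: 27.2
ee_pos: [551.6, -27.9, 10.0]
ee_rot: [180.0, -0.1, 74.6]
force: [0.9, 5.8, 0.1]
gripper_width: 91.1
gripper_force: 2.8
```

carry_out:
  commands:
    - [0,0,0,-0.6,0,0,1]
    - [0,0,0,-1.2,0,0,1]
    - [0,0,0,-1.8,0,0,1]
    - [0,0,0,-2.4,0,0,1]

```text
time_s: 27.6
ee_pos: [550.9, -30.2, 10.0]
ee_rot: [-180.0, -0.1, 74.6]
force: [2.1, 6.1, -0.9]
gripper_width: 91.3
gripper_force: 2.8
```

carry_out:
  commands:
    - [0,0,0,-0.6,0,0,1]
    - [0,0,0,-1.2,0,0,1]
    - [0,0,0,-1.8,0,0,1]

```text
time_s: 27.9
ee_pos: [550.4, -31.9, 10.0]
ee_rot: [-180.0, -0.1, 74.6]
force: [1.0, 6.0, -0.5]
gripper_width: 91.1
gripper_force: 2.8
```

carry_out:
  commands:
    - [0,0,0,-0.6,0,0,1]
    - [0,0,0,-1.2,0,0,1]
    - [0,0,0,-1.8,0,0,1]

```text
time_s: 28.2
ee_pos: [549.9, -33.7, 10.0]
ee_rot: [-180.0, -0.1, 74.6]
force: [1.5, 5.6, -0.7]
gripper_width: 91.6
gripper_force: 2.8
```

carry_out:
  commands:
    - [0,0,0,-0.6,0,0,1]
    - [0,0,0,-1.2,0,0,1]
    - [0,0,0,-1.8,0,0,1]

```text
time_s: 28.5
ee_pos: [550.0, -34.6, 10.1]
ee_rot: [180.0, -0.2, 74.6]
force: [3.3, 9.7, -0.3]
gripper_width: 91.2
gripper_force: 4.9
```

carry_out:
  commands:
    - [0,0,0,-0.6,0,0,1]
    - [0,0,0,-1.2,0,0,1]
    - [0,0,0,-1.8,0,0,1]

```text
time_s: 28.8
ee_pos: [550.0, -34.9, 10.1]
ee_rot: [179.9, -0.3, 74.5]
force: [4.6, 15.1, -2.2]
gripper_width: 91.4
gripper_force: 7.3
```

carry_out:
  commands:
    - [0,0,0,-0.5,0,0,1]
    - [0,0,0,-1,0,0,1]
    - [0,0,0,-1.4,0,0,1]
    - [0,0,0,-1.4,0,0,1]
    - [0,0,0,-1.4,0,0,1]
    - [0,0,0,-1.4,0,0,1]
    - [0,0,0,-1.4,0,0,1]
    - [0,0,0,-1.4,0,0,1]
    - [0,0,0,-1.4,0,0,1]
    - [0,0,0,-1.4,0,0,1]

```text
time_s: 29.8
ee_pos: [550.1, -35.1, 10.2]
ee_rot: [179.9, -0.4, 74.5]
force: [5.1, 18.1, -2.0]
gripper_width: 91.2
gripper_force: 8.5
```

```bash
python3 - <<'E'
from h import *
look('p6'); b=grab_frame("side")[:,:,::-1]; t=cv2.imread("pics/p6.png")
cv2.imwrite("pics/v6.png",np.hstack([cv2.resize(t[170:340,340:470],(398,520),interpolation=2),cv2.resize(b[230:400,200:330+0],(398,520),interpolation=2)]))
cv2.imwrite("pics/v6.png",np.hstack([cv2.resize(t[180:330,320:470],(400,400),interpolation=2),cv2.resize(b[225:415,200:390],(400,400),interpolation=2)]))
E
```

```text
board (array([ 522.16840068, -146.90894864]), np.float64(98.45569645534212)) 23
29.85 [550.09791831 -35.08350258  10.14995327] 74.49986692660787 [ 5.5448199  18.87643725 -0.66141312]
```

View pics/v6.png

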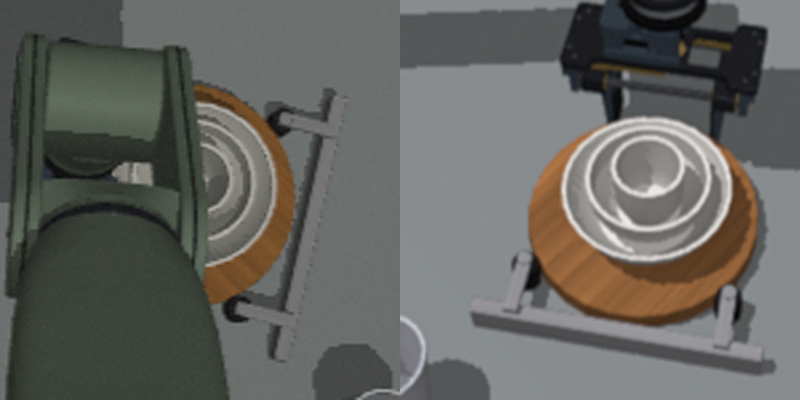

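The top and side views show the board against both rollers (top crop (282,122) and (238,305)) with the bowls nested. The contact force lies along the bay axis, so it bears on both. Backing off gently.

carry_out:
  commands:
    - [0,0,0,0.5,0,0,1]
    - [0,0,0,1,0,0,1]
    - [0,0,0,1.6,0,0,1]
    - [0,0,0,2.4,0,0,1]
    - [0,0,0,3.4,0,0,1]
    - [0,0,0,5,0,0,1]
    - [0,0,0,8,0,0,1]
    - [0,0,0,15,0,0,1]
    - [0,0,0,30,0,0,1]
    - [0,0,0,60,0,0,1]
    - [0,0,0,100,0,-10,1]
    - [0,0,0,140,0,-50,1]
    - [0,0,0,180,0,-100,1]
    - [0,0,0,220,0,-150,1]
    - [0,0,0,260,0,-150,1]
    - [0,0,0,260,0,-150,1]
    - [0,0,0,260,0,-150,1]
    - [0,0,0,260,0,-150,1]
    - [0,0,0,260,0,-150,1]

```text
time_s: 31.8
ee_pos: [616.2, 210.1, 158.7]
ee_rot: [-179.9, 0.1, 74.6]
force: [-0.3, 0.2, -0.2]
gripper_width: 91.3
gripper_force: 0.0
```

```bash
python3 - <<'E'
from h import *
look('p7')
# compare board top-edge position vs roller-side in p6 and p7 (visible, unoccluded strip near rollers)
a,b=[cv2.imread(f"pics/{k}.png").astype(int) for k in("p6","p7")]
d=np.abs(a-b).sum(2)[200:310,402:470]; print("changed px in bay strip",(d>60).sum())
t=cv2.imread("pics/p7.png"); g=cv2.cvtColor(t,cv2.COLOR_BGR2GRAY); h=cv2.cvtColor(t,cv2.COLOR_BGR2HSV)
m=((h[...,0]<20)&(h[...,1]>100)&(h[...,2]>40)).astype('uint8')*255; m[:,:330]=0; m[:,440:]=0;m[:180]=0;m[330:]=0
ys,xs=np.where(m>0); uv=(xs.min()/2+xs.max()/2,ys.min()/2+ys.max()/2); print(uv)
P=cast("top",[uv],24)[0]; print("board",P,"roller dists minus 117:",[np.linalg.norm(P-q)-117 for q in ((416,-187.5),(587.5,-234.5))])
E
```

```text
board (array([ 521.57131319, -139.40781617]), np.float64(104.0794407779681)) 40
31.85 [616.33183167 209.97865621 158.82097173] 74.5895514308951 [ 0.20021675 -0.44380278 -0.46330612]
changed px in bay strip 33
(np.float64(387.5), np.float64(253.0))
board [ 520.00442342 -139.35361438] roller dists minus 117: [np.float64(-2.3919961788067496), np.float64(-0.34457769221302215)]
```

```bash
python3 -c "
from workcell import workorder
print(workorder.job_done())"
```

```text
the job is handed in; nothing more can be done
None
```

The job is handed in at about 32 s: the three bowls are nested on the board, and the board rests against both rollers after about 0.7 s pressed in at about 18 N; the judge's result wasn't shown.

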